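# Slide the power brick past the spring catch into its dock

### The job

Park the black power brick in the closed end of its bench dock: with a fingertip press the spring bar behind the brick down, and while keeping it down push the brick along the rails until it is completely past the two catch teeth, then let go so that the teeth spring up behind it and lock it in. Only push the brick, gently and flat on its rails; do not squeeze, tip or lift it, and leave the things standing around where they are.

Things in the scene. Friction and masses are not known exactly. Their poses are not given: they have to be found in the camera images.
- dock: fixed metal dock, 115 mm wide (x), 220 mm long (y -100 to +120 mm). Origin on the bench, on the lane's centre line, in line with the near (+y) faces of the catch teeth; z up. The lane runs along y: the brick starts at the open +y end and goes to the closed -y end; x is across. Two rails with tops at z = 30 mm carry the brick's ends; the slot between them (x -31 to +31 mm) holds the spring bar.
- bay_centre (a point): where the brick's centre is when parked midway in the closed end (bay): dock y = -47 mm, z = 47 mm; axes as the dock's. The bay, from the teeth's far faces (y = -8 mm) to the end stop (y = -86 mm, top at z = 56 mm), is 78 mm long, the brick 64 mm. Side guides stand 14 mm above the rails, 105 mm apart: 2.5 mm play each side.
- catch (a joint): downward travel of the spring bar with its two teeth, in m: 0 = up (locked), stop at 0.014. The teeth are below the rail tops beyond 0.009; at 0.012 they are 3 mm below. Spring: 3 N at the top, 6 N at 0.012; it comes up by itself when let go. It is never blocked by the dock.
- bar_top (a point): point on the flat top of the steel spring bar, on the lane's centre line in line with the teeth's near faces; axes as the dock's; at dock z = 28 mm when the bar is up, moves only down. The bar is 58 mm wide and spans dock y -35 to +120 mm. A tooth at each edge (x -29 to -23 and +23 to +29 mm, y -8 to 0 mm) stands 9 mm above the rails when up; between them it is flat for 46 mm, so a finger up to 40 mm wide can pass.
- brick_centre (a point): centre of the loose black power brick: a block 64 mm along the lane, 100 mm across it, 34 mm high, 0.25 to 0.45 kg, lying on the rails across the slot (underside at dock z = 30 mm, centre at 47 mm). At the start its leading (-y) face is 4 to 18 mm short of the teeth. Its own x axis lies along the lane, its y axis across.
- brick: the same power brick; origin at the centre of its underside, 17 mm below its centre
- brush: wooden-handled brush, 140 x 21 mm, lying on the bench left of the dock; leave it alone
- cup_green: green paper cup, 64 mm wide and high, standing right of the dock; leave it alone
- bottle: small white bottle with a blue cap, 50 mm wide, 96 mm high, standing right of the dock; leave it alone

How it is judged:
By the outcome, as a careful person would: the job done as asked, in the order asked, and still so for the second after the job is handed in, with the robot touching nothing.
It also fails if it takes over 40 s, if anything falls off the work surface, if the arm or the gripper's body presses on something with over 40 N, if the wrist force passes 120 N, or if a joint passes its speed limit or range.

### The arm

A 7-joint arm with a two-finger parallel gripper is mounted at the origin on a cart in front of the work surface, level with it; the furniture and walls round the work are solid. World frame = base frame: x ahead of the robot, y to its left, z up, the work surface at z = 0. Lengths are in m, angles in rad, forces in N, time in s.
With the tool pointing down it reaches from about 0.4 to 0.85 m from the base axis. Payload 4.5 kg.
Tool frame: the origin (TCP) lies midway between the tips of the shut fingers; the grasp point (between the pads) lies env.grasp_offset behind it (env.grasp_offset is the distance from the TCP to the grasp point, in m); z points along the fingers, y is the line along which they close (so a half turn about z gives the same grasp; the last joint's range is limited). The gripper opens to 88 mm and grips with 3 to 60 N. Pads are 18 mm wide; open, the fingers measure 123 mm over their backs; the gripper's body (75 mm by 187 mm) begins 45 mm behind the grasp point.
Start: joints at [1.227, 0.689, -0.195, 1.565, 0.157, 0.902, -0.215], TCP at [0.231, -0.581, 0.239] pointing down, gripper open.
Joint ranges: [-3.01, 3.01], [-0.46, 2.08], [-1.47, 1.51], [0.13, 2.56], [-1, 4.14], [0.04, 2.09], [-2.66, 2.66]. Speed limits (rad/s): [2.57, 2.57, 3.14, 3.14, 3.14, 3.14, 3.14].

### API

Orientations are given as a unit quaternion [w, x, y, z].
In Python, from cell import status, read_camera, order, env gives the robot as it stands.
- The arm moves only by the shell command python3 -m creep 'ROWS'. ROWS is JSON, a list that holds one entry, the list of rows, each a list of 7 numbers: the gripper command: -1 is fully open, 1 is shut, values between are in proportion, then the shift along the world's x, y, z in m, then the turn, a rotation vector about the world's x, y, z in degrees. A call has exactly 10 rows; each row is the pose to reach, as a shift and turn from the pose commanded when the call began; what a row does not reach only later rows make up. A row lasts 1/12 s, in which the tool goes at most 41.7 mm and 7.16 degrees, less where a joint would pass 70% of its speed; a pose out of reach is approached as far as the arm can. A call with a gripper value outside its range is refused whole. The fingers move at their own pace and stop on an object; the grip force is fixed at half the most. Time passes only in rows, so rows that repeat a pose let the fingers close, or fill a call up. It gives the time, the measured TCP pose, the force, the opening and the grip force at its end, in the units of the state.
- status.get_state(): the state, without advancing time (a new reading comes with each control period).
- read_camera(name): name is "scene" or "top" or "wrist"; returns a dict with "image" (480x640x3 uint8, blue, green, red), "z_map" (480x640 float32, m along the optical axis (not along the pixel's ray), 0 where there is no reading), "mtx" (3x3 intrinsics, pixels), "pose" (4x4, takes a point from camera to world coordinates); the wrist camera has in their place "mount" (4x4, takes a point from camera to tool coordinates, whose origin is the TCP and whose axes are the flange's). Camera axes: x right, y up, looking along -z (the intrinsics and any distortion apply to the point x, -y, -z); pixel columns grow to the right and rows downward; lengths in m; the calibration is good to about 2 mm. A picture is of the moment at which its call begins: read the wrist's pose just before it.
- order.close_job(): hands the job in; it is judged then, once.
The state is a dict: "clock": time; "joint_pos": joint angles; "qvel": joint speeds; "joint_torque": joint torques, N m; "tcp_pos": TCP position; "orientation": TCP orientation; "ft_force": force on the tool from outside, world axes, zero at the start; "wrist_torque": the same for the moment, N m; "grip_width": finger opening in m; "grip_force": force on a finger pad.
Only numpy, scipy, OpenCV 4.12 (cv2) and the standard library are available. Lean on these libraries where they do the work, as an engineer would, in place of code of your own. Each camera call takes 0.05 s, during which the arm holds its last target. There are 200 camera calls.

## Working session

There is one attempt and no reset: what is moved stays moved. The work goes in short steps, Python scripts to look and compute and a shell command to move; the robot and the scene stay as the last step left them, time stands still between calls to the robot, and variables do not carry over. Pictures are saved under pics/ and viewed, at most 10 in all, crops included, and the job is handed in when it is done.

```bash
mkdir -p pics; ls
python3 - <<'E'
from cell import status, read_camera, order, env
import cv2,numpy as np
s=status.get_state(); print(s, env.grasp_offset)
for n in("scene","top"):
    c=read_camera(n); cv2.imwrite(f"pics/{n}0.png",c["image"]); np.savez(f"{n}0.npz",**c); print(n,c["mtx"],c["pose"],c.keys())
E
```

```text
pics
{'clock': 0.0, 'joint_pos': array([ 1.22677229,  0.68998392, -0.1945063 ,  1.56631664,  0.15729495,
        0.9025073 , -0.21510519]), 'qvel': array([-0.0003282 , -0.00016925,  0.00098747, -0.00151656, -0.00065127,
        0.00049161,  0.00014167]), 'joint_torque': array([ 1.87274111e-06, -5.27558041e+01, -1.26709800e+00, -1.53426343e+01,
       -5.27419941e-02,  6.64226536e-03,  1.53229444e-04]), 'tcp_pos': array([ 0.230283  , -0.58035905,  0.23791718]), 'orientation': array([-8.81161181e-04,  9.82202449e-01,  1.87823102e-01, -2.36494045e-04]), 'ft_force': array([-0.36250627,  0.65155725, -0.03833198]), 'wrist_torque': array([ 0.00063297, -0.0049307 , -0.02257411]), 'grip_force': 0.0, 'grip_width': 0.08811156814536138} 0.0187
scene [[507.79326889   0.         308.92227505]
 [  0.         507.79326889 244.19336507]
 [  0.           0.           1.        ]] [[ 0.67380126 -0.30502991  0.67301457  1.09119877]
 [ 0.738869    0.28803174 -0.60918825 -0.84682812]
 [-0.00802892  0.90774141  0.41945329  0.48910915]
 [ 0.          0.          0.          1.        ]] dict_keys(['image', 'z_map', 'mtx', 'pose'])
top [[449.23603536   0.         323.13718807]
 [  0.         449.23603536 245.90355202]
 [  0.           0.           1.        ]] [[ 0.05900362  0.97729521 -0.20350095  0.26742274]
 [-0.99824308  0.05665767 -0.01733988 -0.25187637]
 [-0.00541629  0.20416653  0.97892119  0.88077532]
 [ 0.          0.          0.          1.        ]] dict_keys(['image', 'z_map', 'mtx', 'pose'])
```

View pics/scene0.png

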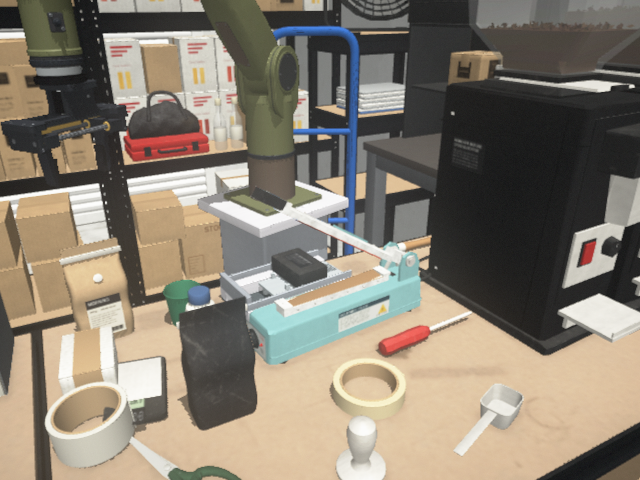

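View pics/top0.png

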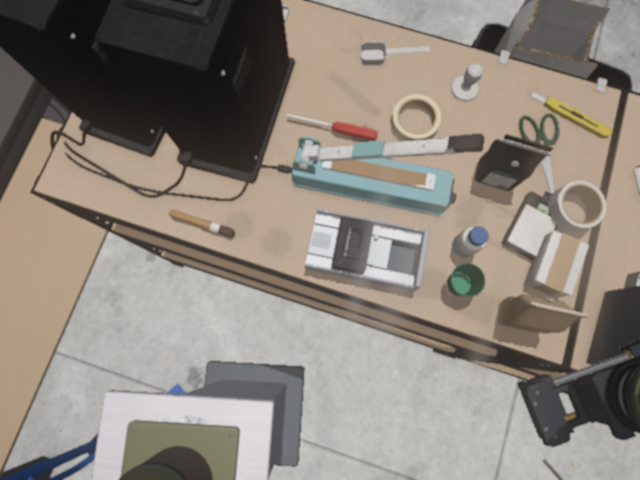

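The scene view shows the dock behind the teal sealer, with the brick at about px (300,265). In the top view the dock spans px (308–427, 212–290) and the brick is at (351,245). The closed bay is on the right, with the bottle at (472,240) and the cup at (466,280) beyond it. Next I'll measure from the depth map.

```bash
cat > h.py <<'E'
import numpy as np,cv2
def cloud(c,T=None):
    T=c["pose"] if T is None else T
    z=c["z_map"].astype(float); v,u=np.indices(z.shape); K=c["mtx"]
    p=np.stack([(u-K[0,2])*z/K[0,0],-(v-K[1,2])*z/K[1,1],-z],-1)
    w=p@T[:3,:3].T+T[:3,3]; w[z==0]=np.nan
    return w
E
python3 - <<'E'
from h import *
c=dict(np.load("top0.npz")); w=cloud(c); img=c["image"]
for n,(u,v) in dict(brick=(355,232),bar=(322,245),bench=(380,320),bay=(403,256),cup=(466,280),cap=(480,236),sealer=(370,190),seal_edge=(360,200),brush=(200,222)).items(): print(n,w[v,u].round(4))
# brick top
sub=w[205:300,300:435].reshape(-1,3); im=img[205:300,300:435].reshape(-1,3)
for nm,m in dict(dark=(im.max(1)<70)&(sub[:,2]>.055)&(sub[:,2]<.075),dock=(sub[:,2]>.02)&(sub[:,2]<.06)).items():
    q=sub[m]; r=cv2.minAreaRect(q[:,:2].astype(np.float32)); print(nm,m.sum(),np.median(q[:,2]),r); print(cv2.boxPoints(r))
# orthographic height/colour map 1mm, x up, y left
x0,y0=.2,-.60
H=np.zeros((400,600),np.float32); C=np.zeros((400,600,3),np.uint8)
o=np.argsort(np.nan_to_num(w[...,2].ravel())); p=w.reshape(-1,3)[o]; cc=img.reshape(-1,3)[o]
i=((.6-p[:,0])*1000); j=((0-p[:,1])*1000)
ok=(i>=0)&(i<400)&(j>=0)&(j<600); i=i[ok].astype(int); j=j[ok].astype(int)
for a in(0,1):
  for b in(0,1):
    C[np.clip(i+a,0,399),np.clip(j+b,0,599)]=cc[ok]
cv2.imwrite("pics/crop1.png",cv2.resize(img[190:310,280:500],None,fx=3.6,fy=3.6,interpolation=cv2.INTER_CUBIC))
cv2.imwrite("pics/ortho.png",C)
E
```

```text
brick [ 0.4673 -0.2953  0.0636]
bar [ 0.4462 -0.2345  0.0288]
bench [ 0.3276 -0.3949 -0.3439]
bay [ 0.4384 -0.3956  0.0043]
cup [ 0.3972 -0.5187  0.0076]
cap [ 0.4646 -0.5168  0.097 ]
sealer [ 0.5523 -0.3204  0.0604]
seal_edge [ 0.5515 -0.3061 -0.0027]
brush [0.4807 0.0101 0.0193]
dark 12 0.059103510074734855 ((0.39949095249176025, -0.2718106806278229), (0.028294961899518967, 0.001041236100718379), 84.01953887939453)
[[ 0.39749914 -0.28582692]
 [ 0.39853472 -0.2859354 ]
 [ 0.40148276 -0.25779444]
 [ 0.4004472  -0.25768596]]
dock 4536 0.030323356171924443 ((0.46616923809051514, -0.3270992040634155), (0.2268216907978058, 0.16217362880706787), 81.53299713134766)
[[ 0.3692676  -0.42733476]
 [ 0.5296737  -0.45121315]
 [ 0.5630709  -0.22686365]
 [ 0.40266478 -0.20298526]]
```

View pics/crop1.png

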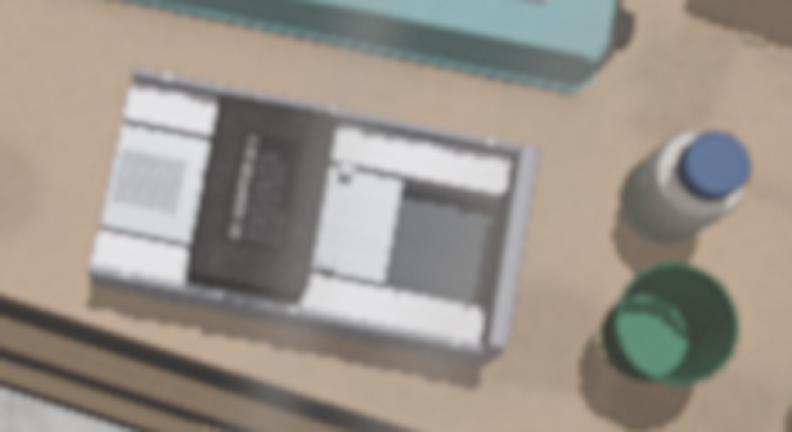

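The crop shows the bar's free (open) end at about px (150,185), the brick across the slot at (255,200), the teeth near (345,175) and (325,270), and the end stop at (515,250).

Run:
```python
from h import *
c=dict(np.load("top0.npz")); w=cloud(c); img=c["image"]
P=w.reshape(-1,3)
roi=(P[:,0]>.35)&(P[:,0]<.53)&(P[:,1]<-.15)&(P[:,1]>-.46)
def rect(m,n):
    mm=m.reshape(480,640).astype(np.uint8); k,l,s,_=cv2.connectedComponentsWithStats(mm); b=1+s[1:,4].argmax()
    q=P[(l==b).ravel()]; r=cv2.minAreaRect(q[:,:2].astype(np.float32)); print(n,len(q),np.median(q[:,2]).round(4),r); print(cv2.boxPoints(r).round(4)); return q
d=rect(roi&(P[:,2]>.022)&(P[:,2]<.08),"dock")
b=rect(roi&(P[:,2]>.057)&(P[:,2]<.08),"brick")
# estimate lane dir from dock rect; print section profiles
r=cv2.minAreaRect(d[:,:2].astype(np.float32)); bp=cv2.boxPoints(r)
e=bp[1]-bp[0] if np.linalg.norm(bp[1]-bp[0])>np.linalg.norm(bp[2]-bp[1]) else bp[2]-bp[1]
yd=e/np.linalg.norm(e); yd=yd*np.sign(yd[1]); xd=np.array([yd[1],-yd[0]])
C=np.array(r[0]); O=C-.010*yd   # centre of dock is y=+10mm
print("yd",yd,"O",O, "yaw",np.degrees(np.arctan2(yd[1],yd[0])))
L=lambda q:np.c_[(q[:,:2]-O)@xd,(q[:,:2]-O)@yd,q[:,2]]
l=L(P[np.isfinite(P[:,0])])
print("brick local",np.percentile(L(b),[1,50,99],axis=0).round(4))
for y in(.1,-.02,-.06): 
    s=l[(abs(l[:,1]-y)<.002)&(abs(l[:,0])<.075)]; s=s[s[:,0].argsort()]; print(y,[(round(a*1e3),round(h*1e3)) for a,_,h in s[::3]])
s=l[(abs(l[:,0]-.045)<.003)&(abs(l[:,1])<.14)]; s=s[s[:,1].argsort()];print("rail",[(round(a*1e3),round(h*1e3)) for _,a,h in s[::4]])
# obstacles height>.07 nearby
o=l[(abs(l[:,0])<.2)&(abs(l[:,1])<.25)&(l[:,2]>.065)]; print(len(o))
for i in range(-20,20,2):
  for k in(-1,):
    t=o[(o[:,1]*100>=i)&(o[:,1]*100<i+2)]
    if len(t): print(i,t[:,0].min().round(3),t[:,0].max().round(3),t[:,2].max().round(3))
```

```text
dock 6078 0.035 ((0.4433874487876892, -0.3204599618911743), (0.22033493220806122, 0.11560165882110596), 81.67432403564453)
[[ 0.3702 -0.4211]
 [ 0.4846 -0.4378]
 [ 0.5165 -0.2198]
 [ 0.4021 -0.2031]]
brick 1802 0.0645 ((0.44688162207603455, -0.2922944724559784), (0.06496585160493851, 0.10070028156042099), 82.50743103027344)
[[ 0.3927 -0.3179]
 [ 0.4926 -0.3311]
 [ 0.501  -0.2667]
 [ 0.4012 -0.2535]]
yd [0.1447997 0.989461 ] O [ 0.44193945 -0.33035457] yaw 81.67432
brick local [[-0.0499  0.0067  0.0594]
 [-0.0023  0.0384  0.0645]
 [ 0.0475  0.0701  0.0679]]
0.1 [(-74, 0), (-73, -342), (-72, -1), (-70, -338), (-68, -2), (-66, 1), (-65, 1), (-63, -733), (-62, 0), (-60, 0), (-58, 0), (-57, 40), (-57, 42), (-55, 46), (-49, 31), (-47, 31), (-43, 29), (-41, 30), (-37, 30), (-35, 30), (-33, 27), (-28, 25), (-26, 7), (-24, 27), (-21, 29), (-18, 26), (-16, 28), (-13, 29), (-11, 30), (-7, 30), (-4, 27), (-1, 30), (2, 27), (6, 27), (8, 30), (11, 29), (14, 30), (16, 30), (20, 29), (22, 29), (26, 32), (29, 25), (33, 27), (34, 30), (38, 32), (40, 30), (43, 29), (46, 31), (49, 28), (51, 28), (53, 27
[... 1860 characters left out ...]
, (66, 65), (70, 62), (73, 33), (75, 31), (77, 29), (81, 30), (83, 31), (85, 30), (88, 32), (91, 29), (93, 30), (96, 32), (99, 30), (101, 26), (104, 32), (107, 29), (109, 30), (111, 31), (115, 31), (117, 30), (119, 33), (125, -4), (127, 0), (130, 2), (132, -1), (134, 0), (137, -2), (140, -2)]
12005
-20 -0.2 0.2 0.348
-18 -0.051 0.2 0.104
-16 -0.042 0.064 0.074
-14 0.114 0.166 0.067
-12 0.106 0.173 0.274
-10 0.106 0.175 0.268
-8 0.105 0.175 0.254
-6 0.106 0.175 0.235
-4 0.105 0.176 0.222
-2 0.106 0.175 0.209
0 -0.048 0.175 0.195
2 -0.049 0.173 0.186
4 -0.048 0.165 0.174
6 -0.047 0.163 0.161
8 0.106 0.154 0.144
10 0.105 0.155 0.131
12 0.107 0.177 0.122
14 0.107 0.174 0.119
16 0.108 0.172 0.113
```

The dock fit matches the given sizes: 220 × 116 mm, rails at 30 mm and bar at about 28 mm. The brick's leading face is about 6 mm short of the teeth and its trailing face is at about y = +70 mm. I'll shut the fingers and turn by -30° so the finger line lies along the lane. Then I'll aim for dock y = 97 mm, which is world (0.456, -0.234), lifting first.

```bash
python3 -m creep '[[[1,0,0,0.04,0,0,0],[1,0,0,0.08,0,0,0],[1,0,0,0.12,0,0,0],[1,0.02,0.03,0.12,0,0,-6],[1,0.04,0.06,0.12,0,0,-12],[1,0.06,0.09,0.12,0,0,-18],[1,0.08,0.12,0.12,0,0,-24],[1,0.1,0.15,0.12,0,0,-30],[1,0.12,0.18,0.12,0,0,-30],[1,0.12,0.18,0.12,0,0,-30]]]'
```

```text
clock: 0.93
tcp_pos: [0.3561, -0.3932, 0.3587]
orientation: [-0.003, 0.998, -0.067, 0.001]
ft_force: [0.4, 0.8, 0.5]
grip_width: 0.0237
grip_force: 0.0
```

```bash
python3 -m creep '[[[1,0.02,0.03,0,0,0,0],[1,0.04,0.06,0,0,0,0],[1,0.06,0.1,0,0,0,0],[1,0.085,0.135,0,0,0,0],[1,0.105,0.167,-0.03,0,0,0],[1,0.105,0.167,-0.07,0,0,0],[1,0.105,0.167,-0.11,0,0,0],[1,0.105,0.167,-0.15,0,0,0],[1,0.105,0.167,-0.19,0,0,0],[1,0.105,0.167,-0.22,0,0,0]]]'; python3 -m creep '[[[1,0,0,-0.02,0,0,0],[1,0,0,-0.04,0,0,0],[1,0,0,-0.055,0,0,0],[1,0,0,-0.07,0,0,0],[1,0,0,-0.07,0,0,0],[1,0,0,-0.07,0,0,0],[1,0,0,-0.07,0,0,0],[1,0,0,-0.07,0,0,0],[1,0,0,-0.07,0,0,0],[1,0,0,-0.07,0,0,0]]]'
python3 - <<'E'
from cell import status,read_camera
from scipy.spatial.transform import Rotation as R
import numpy as np,cv2
s=status.get_state(); q=s["orientation"]; M=R.from_quat(np.r_[q[1:],q[0]]).as_matrix(); print(M.round(4))
O=np.array([.44194,-.33035]);yd=np.array([.1448,.98946]);xd=np.array([yd[1],-yd[0]]);d=s["tcp_pos"][:2]-O
print(s["tcp_pos"],"local",d@xd,d@yd,"yaw",np.degrees(np.arctan2(M[1,1],M[0,1])),s["ft_force"],s["grip_width"])
c=read_camera("top");cv2.imwrite("pics/top1.png",cv2.resize(c["image"][170:310,270:450],None,fx=4,fy=4))
c=read_camera("wrist");cv2.imwrite("pics/wr1.png",c["image"])
E
```

```text
clock: 1.77
tcp_pos: [0.4541, -0.2332, 0.1357]
orientation: [-0.001, 0.997, -0.072, -0.002]
ft_force: [0.2, -0.2, -0.4]
grip_width: 0.0004
grip_force: 0.0
clock: 2.6
tcp_pos: [0.456, -0.2342, 0.0695]
orientation: [0.0, 0.997, -0.073, 0.001]
ft_force: [0.9, -0.4, -0.1]
grip_width: 0.0003
grip_force: 0.0
[[ 9.894e-01 -1.453e-01  1.300e-03]
 [-1.453e-01 -9.894e-01 -6.000e-04]
 [ 1.400e-03  4.000e-04 -1.000e+00]]
[ 0.45599162 -0.23418334  0.06948965] local -2.1415373757698223e-05 0.09718773773660731 yaw -98.35728955726559 [ 0.91705932 -0.39092629 -0.13883322] 0.00029833053443830174
```

View pics/wr1.png

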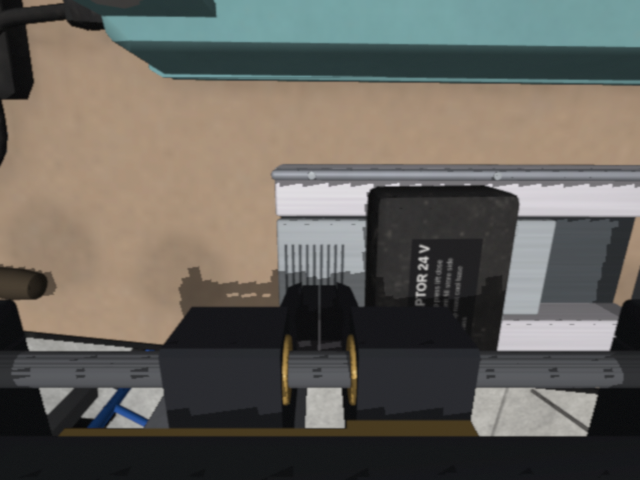

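```bash
python3 -m creep '[[[1,0,0,-0.01,0,0,0],[1,0,0,-0.02,0,0,0],[1,0,0,-0.03,0,0,0],[1,0,0,-0.035,0,0,0],[1,0,0,-0.035,0,0,0],[1,0,0,-0.035,0,0,0],[1,0,0,-0.035,0,0,0],[1,0,0,-0.035,0,0,0],[1,0,0,-0.035,0,0,0],[1,0,0,-0.035,0,0,0]]]'
```

```text
clock: 3.53
tcp_pos: [0.4558, -0.234, 0.0341]
orientation: [0.0, 0.997, -0.073, 0.0]
ft_force: [0.2, 0.3, -0.3]
grip_width: 0.0005
grip_force: 0.0
```

The wrist view shows the shut fingers (px 285–355) over the bar's ribbed pad. They clear the brick's rear face at px 368. I'll press down until I feel contact.

```bash
python3 -m creep '[[[1,0,0,-0.003,0,0,0],[1,0,0,-0.006,0,0,0],[1,0,0,-0.009,0,0,0],[1,0,0,-0.009,0,0,0],[1,0,0,-0.009,0,0,0],[1,0,0,-0.009,0,0,0],[1,0,0,-0.009,0,0,0],[1,0,0,-0.009,0,0,0],[1,0,0,-0.009,0,0,0],[1,0,0,-0.009,0,0,0]]]'; python3 -m creep '[[[1,0,0,-0.002,0,0,0],[1,0,0,-0.004,0,0,0],[1,0,0,-0.006,0,0,0],[1,0,0,-0.008,0,0,0],[1,0,0,-0.009,0,0,0],[1,0,0,-0.009,0,0,0],[1,0,0,-0.009,0,0,0],[1,0,0,-0.009,0,0,0],[1,0,0,-0.009,0,0,0],[1,0,0,-0.009,0,0,0]]]'
```

```text
clock: 4.37
tcp_pos: [0.4558, -0.234, 0.0249]
orientation: [0.0, 0.997, -0.073, 0.0]
ft_force: [0.6, -0.5, 3.6]
grip_width: 0.0001
grip_force: 1.5
clock: 5.2
tcp_pos: [0.4558, -0.234, 0.0158]
orientation: [0.0, 0.997, -0.073, 0.0]
ft_force: [1.2, -0.6, 5.8]
grip_width: 0.0003
grip_force: 2.6
```

The bar is down about 12 mm at 5.8 N, as specified. I'll push along the lane in direction (-0.145, -0.989), slowly.

```bash
python3 -m creep '[[[1,-0.0004,-0.003,0,0,0,0],[1,-0.0009,-0.006,0,0,0,0],[1,-0.0013,-0.009,0,0,0,0],[1,-0.0018,-0.012,0,0,0,0],[1,-0.0022,-0.015,0,0,0,0],[1,-0.0026,-0.018,0,0,0,0],[1,-0.0031,-0.021,0,0,0,0],[1,-0.0035,-0.024,0,0,0,0],[1,-0.004,-0.027,0,0,0,0],[1,-0.0044,-0.03,0,0,0,0]]]'
cat > look.py <<'E'
from h import *
from cell import status,read_camera
import sys
c=read_camera("top"); w=cloud(c); P=w.reshape(-1,3); s=status.get_state()
O=np.array([.44194,-.33035]);yd=np.array([.1448,.98946]);xd=np.array([yd[1],-yd[0]])
l=np.c_[(P[:,:2]-O)@xd,(P[:,:2]-O)@yd,P[:,2]]; d=s["tcp_pos"][:2]-O
print("tcp",d@xd,d@yd,s["tcp_pos"][2],s["ft_force"].round(2))
for n,(a,b) in dict(left=(-.045,-.035),right=(.025,.045)).items():
    m=(l[:,0]>a)&(l[:,0]<b)&(abs(l[:,1])<.13)&(l[:,2]>.058)&(l[:,2]<.072)&(c["image"].reshape(-1,3).max(1)<110)
    if m.sum()>5: print(n,m.sum(),np.percentile(l[m,1],[2,98]).round(4),np.median(l[m,2]).round(4))
cv2.imwrite(sys.argv[1],cv2.resize(c["image"][190:310,290:450],None,fx=5,fy=5,interpolation=cv2.INTER_CUBIC))
E
python3 look.py pics/a1.png
```

```text
clock: 6.03
tcp_pos: [0.4513, -0.2599, 0.0156]
orientation: [-0.003, 0.997, -0.071, -0.001]
ft_force: [1.6, 8.0, 7.5]
grip_width: 0.0004
grip_force: 4.5
tcp -0.0009773186392881997 0.07005096809415932 0.01557986640437974 [2.05 5.95 5.6 ]
left 183 [-0.0099  0.0505] 0.0647
right 21 [0.0032 0.0185] 0.0641
```

```bash
python3 -m creep '[[[1,-0.0004,-0.003,0,0,0,0],[1,-0.0009,-0.006,0,0,0,0],[1,-0.0013,-0.009,0,0,0,0],[1,-0.0018,-0.012,0,0,0,0],[1,-0.0022,-0.015,0,0,0,0],[1,-0.0026,-0.018,0,0,0,0],[1,-0.0031,-0.021,0,0,0,0],[1,-0.0035,-0.024,0,0,0,0],[1,-0.004,-0.027,0,0,0,0],[1,-0.0044,-0.03,0,0,0,0]]]'
python3 look.py pics/a2.png
```

```text
clock: 6.92
tcp_pos: [0.447, -0.2896, 0.0156]
orientation: [-0.003, 0.997, -0.071, -0.001]
ft_force: [1.9, 8.4, 8.1]
grip_width: 0.0006
grip_force: 4.7
tcp -0.0009309676862850061 0.040040120451830856 0.015584740956029994 [1.08 7.33 5.67]
left 184 [-0.0396  0.0205] 0.0647
```

View pics/a2.png

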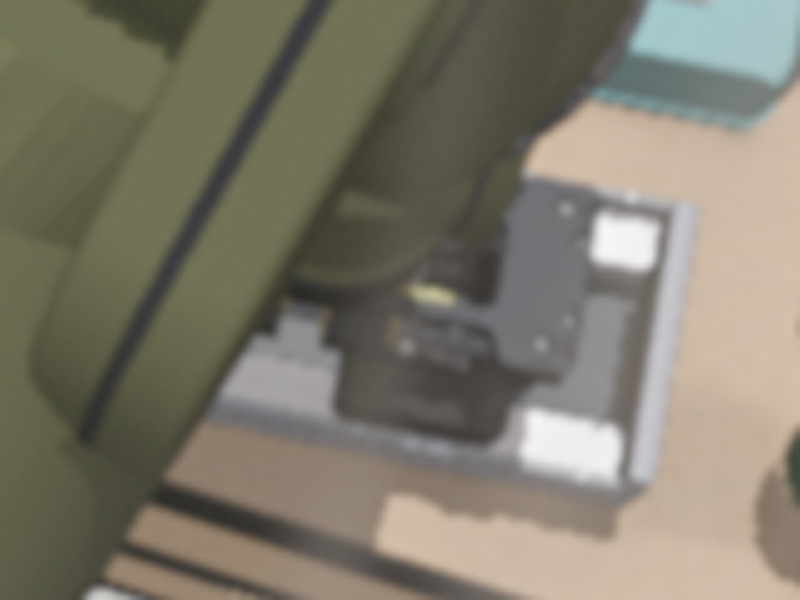

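The brick is flat (top at z = 64.7 mm) and straddling the teeth, with its lower edge at px (420,430) and free bay ahead to px 640. I'll continue.

```bash
python3 -m creep '[[[1,-0.0004,-0.003,0,0,0,0],[1,-0.0009,-0.006,0,0,0,0],[1,-0.0013,-0.009,0,0,0,0],[1,-0.0018,-0.012,0,0,0,0],[1,-0.0022,-0.015,0,0,0,0],[1,-0.0026,-0.018,0,0,0,0],[1,-0.0031,-0.021,0,0,0,0],[1,-0.0035,-0.024,0,0,0,0],[1,-0.0038,-0.026,0,0,0,0],[1,-0.0041,-0.028,0,0,0,0]]]'
python3 look.py pics/a3.png
```

```text
clock: 7.8
tcp_pos: [0.443, -0.3175, 0.0156]
orientation: [-0.003, 0.997, -0.071, -0.001]
ft_force: [0.4, 8.6, 9.0]
grip_width: 0.001
grip_force: 4.9
tcp -0.0008286667586022057 0.012294281225426229 0.015585085416484758 [1.13 7.31 6.34]
left 85 [-0.0675 -0.0404] 0.0644
```

```bash
python3 -m creep '[[[1,-0.0003,-0.002,0,0,0,0],[1,-0.0006,-0.004,0,0,0,0],[1,-0.0008,-0.0055,0,0,0,0],[1,-0.001,-0.007,0,0,0,0],[1,-0.0012,-0.008,0,0,0,0],[1,-0.0013,-0.009,0,0,0,0],[1,-0.0013,-0.009,0,0,0,0],[1,-0.0013,-0.009,0,0,0,0],[1,-0.0013,-0.009,0,0,0,0],[1,-0.0013,-0.009,0,0,0,0]]]'
python3 look.py pics/a4.png
```

```text
clock: 8.68
tcp_pos: [0.4417, -0.3265, 0.0156]
orientation: [-0.003, 0.997, -0.071, -0.001]
ft_force: [1.2, 7.2, 7.7]
grip_width: 0.0005
grip_force: 4.5
tcp -0.0007755733467761734 0.0037322292094492315 0.015583893911296859 [0.87 7.17 7.37]
left 12 [-0.0786 -0.0728] 0.0645
```

View pics/a4.png

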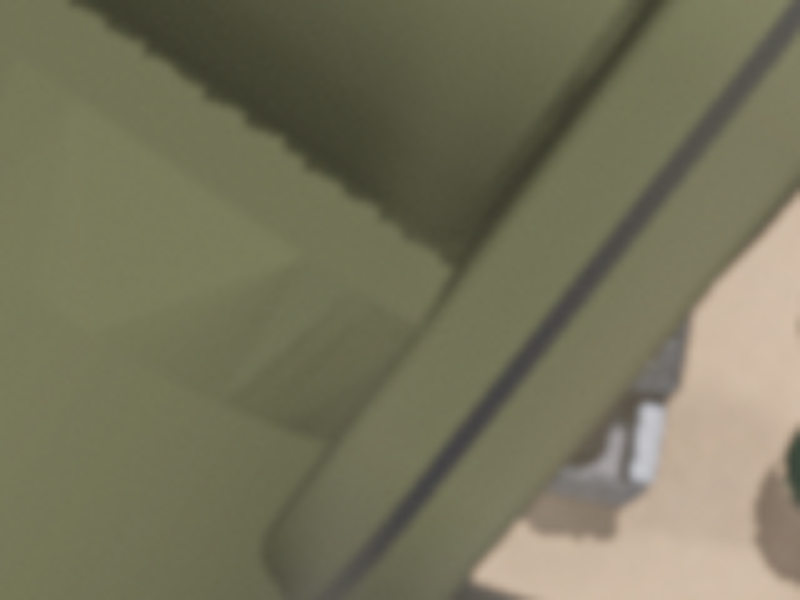

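The brick's rear face is at about y = -14 mm, past the teeth's far faces at -8; the picture shows mostly the arm, with the stop corner at px (650,440). I'll back off 6 mm with the bar still held down, so the lift doesn't drag the brick, then go up.

```bash
python3 -m creep '[[[1,0.0003,0.002,0,0,0,0],[1,0.0006,0.004,0,0,0,0],[1,0.0009,0.006,0,0,0,0],[1,0.0009,0.006,0,0,0,0],[1,0.0009,0.006,0,0,0,0],[1,0.0009,0.006,0,0,0,0],[1,0.0009,0.006,0,0,0,0],[1,0.0009,0.006,0,0,0,0],[1,0.0009,0.006,0,0,0,0],[1,0.0009,0.006,0,0,0,0]]]'; python3 look.py pics/a5.png
```

```text
clock: 9.57
tcp_pos: [0.4418, -0.3258, 0.0159]
orientation: [0.001, 0.997, -0.073, -0.0]
ft_force: [0.8, -1.6, 5.7]
grip_width: 0.0004
grip_force: 2.6
tcp -0.0007741204739093456 0.004502453697402922 0.01586218341777402 [-0.29 -2.31  5.91]
left 72 [-0.077  -0.0528] 0.0649
```

```bash
python3 -m creep '[[[1,0.0003,0.002,0,0,0,0],[1,0.0006,0.004,0,0,0,0],[1,0.0009,0.006,0,0,0,0],[1,0.0009,0.006,0,0,0,0],[1,0.0009,0.006,0,0,0,0],[1,0.0009,0.006,0,0,0,0],[1,0.0009,0.006,0,0,0,0],[1,0.0009,0.006,0,0,0,0],[1,0.0009,0.006,0,0,0,0],[1,0.0009,0.006,0,0,0,0]]]'; python3 look.py pics/a6.png
```

```text
clock: 10.45
tcp_pos: [0.4425, -0.3203, 0.0159]
orientation: [0.001, 0.997, -0.073, -0.0]
ft_force: [-0.4, -3.7, 5.9]
grip_width: 0.0004
grip_force: 2.6
tcp -0.0009134601739469139 0.009989006181907666 0.015896302480995397 [ 0.8  -2.55  4.97]
left 137 [-0.0767 -0.0311] 0.0645
```

```bash
python3 -m creep '[[[1,0,0,0.005,0,0,0],[1,0,0,0.01,0,0,0],[1,0,0,0.015,0,0,0],[1,0,0,0.025,0,0,0],[1,0,0,0.05,0,0,0],[1,0,0,0.08,0,0,0],[1,0,0,0.11,0,0,0],[1,0,0,0.14,0,0,0],[1,0,0,0.17,0,0,0],[1,0,0,0.2,0,0,0]]]'; python3 -m creep '[[[1,0,0.03,0.03,0,0,0],[1,0,0.06,0.03,0,0,0],[1,0,0.09,0.03,0,0,0],[1,0,0.12,0.03,0,0,0],[1,0,0.15,0.03,0,0,0],[1,0,0.18,0.03,0,0,0],[1,0,0.21,0.03,0,0,0],[1,0,0.24,0.03,0,0,0],[1,0,0.24,0.03,0,0,0],[1,0,0.24,0.03,0,0,0]]]'; python3 look.py pics/a7.png
python3 - <<'E'
from cell import read_camera
import cv2
cv2.imwrite("pics/s7.png",cv2.resize(read_camera("scene")["image"][200:350,150:450],None,fx=2.6,fy=2.6,interpolation=cv2.INTER_CUBIC))
E
```

```text
clock: 11.33
tcp_pos: [0.4425, -0.3175, 0.2176]
orientation: [-0.001, 0.997, -0.072, -0.001]
ft_force: [0.2, -0.9, -0.2]
grip_width: 0.0003
grip_force: 0.0
clock: 12.17
tcp_pos: [0.4425, -0.0766, 0.2461]
orientation: [-0.0, 0.998, -0.07, -0.001]
ft_force: [-0.1, -0.3, -0.1]
grip_width: 0.0001
grip_force: 0.0
tcp -0.035911897232584894 0.24944812256881727 0.24597290393141602 [-0.14 -0.07  0.08]
left 114 [-0.052 -0.016] 0.0645
right 336 [-0.074  -0.0164] 0.0645
```

View pics/a7.png

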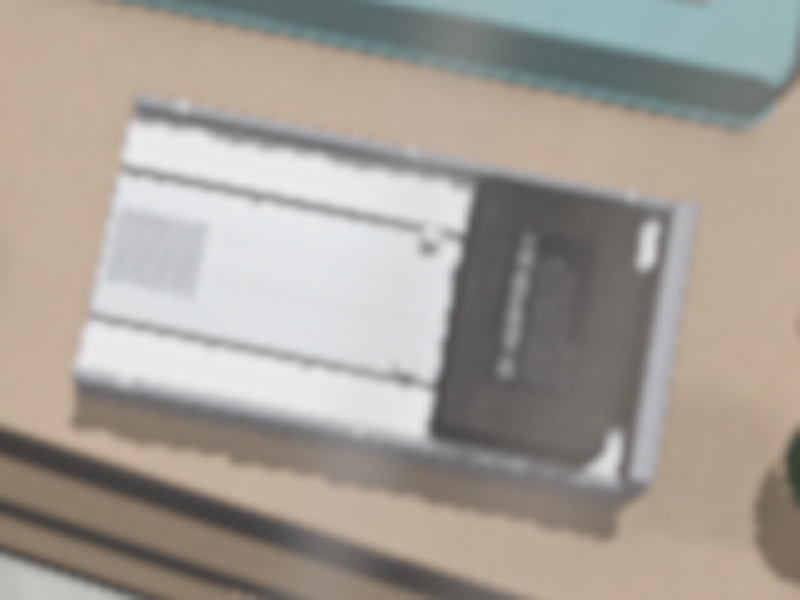

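View pics/s7.png

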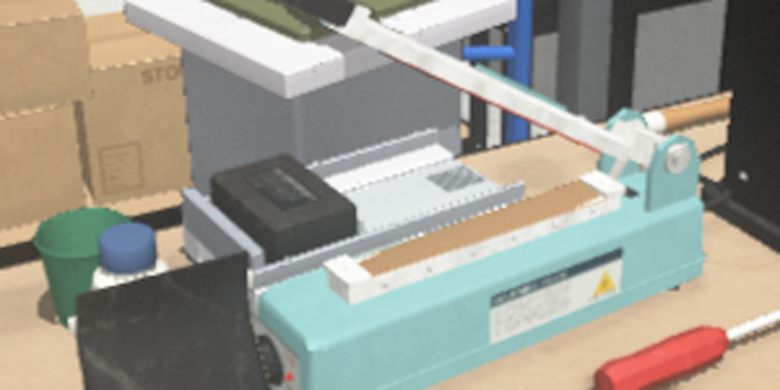

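The brick lies flat in the bay. Its rear edge (px 470,185 to 435,435) is clear of both teeth (px 428,242 and 402,376), which are up as at the start, and nothing else has moved.

```bash
python3 -c "
from cell import order
print(order.close_job())"
```

```text
the job is handed in; nothing more can be done
None
```

The power brick is parked flat in the closed end with its rear face about 6 mm past the teeth, which look to be back up behind it in the final top view; the job was handed in at about 12 s.

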